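Put the food boxes away as one column in the corner of the crockery stand

ROBOT

A 6-joint arm with a two-finger parallel gripper is mounted at the origin on the work surface. World frame = base frame: x ahead of the robot, y to its left, z up, the work surface at z = 0. Lengths are in m, angles in rad, forces in N, time in s.
With the tool pointing down it reaches from about 0.425 to 1.125 m from the base axis. Payload 14.9 kg.
Tool frame: the origin (TCP) lies at the very end of the fingers, on their centre line; the grasp point (between the pads) lies 19 mm behind it; z points along the fingers, y is the line along which they close (so a half turn about z gives the same grasp; the last joint's range is limited). The gripper opens to 91 mm and grips with 3 to 60 N. Pads are 32 mm wide; open, the fingers measure 118 mm over their backs; the gripper's body (76 mm by 178 mm) begins 60 mm behind the grasp point.
Start: joints at [-1.271, 0.379, 1.734, -0, 1.028, -0.033], TCP at [0.229, -0.662, 0.214] pointing down, gripper open.
Joint ranges: [-2.77, 2.77], [-0.74, 2.19], [0, 2.66], [-1.06, 4.2], [0.31, 2.87], [-3.08, 3.08]. Speed limits (rad/s): [1.89, 1.89, 2.39, 3.14, 3.14, 3.14].

INTERFACE

Orientations are given as a unit quaternion [x, y, z, w].
In Python, from cell import telemetry, read_camera, ticket, cut_out gives the robot as it stands.
- The arm moves only by the tool play_rows, never from a script. Its argument "targets" is one flat list of numbers, 5 for each row, row after row: the shift along the world's x, y, z in m, then the turn about the world's z in rad, then the gripper command: -1 is shut, 1 is fully open, values between are in proportion. In form: [tx, ty, tz, roll, hand, tx, ty, tz, roll, hand, ...]. A call has 1 to 20 rows; each row shifts and turns the commanded pose from where the row before left it; what a row does not reach is not made up. A row lasts 1/10 s, in which the tool goes at most 50 mm and 8.59 degrees, less where a joint would pass 70% of its speed; a pose out of reach is approached as far as the arm can. A call is refused whole if a number of a shift passes 0.05 or a number of a turn 0.15, either way. A call with a gripper value outside its range is refused whole. The fingers move at their own pace and stop on an object; the grip force is fixed at half the most. Time passes only in rows, so rows that do not move let the fingers close. It gives the time, the measured TCP pose, the force, the opening and the grip force at its end, in the units of the state.
- telemetry.observe(): the state, without advancing time (a new reading comes with each control period).
- read_camera(name): name is "scene" or "top" or "wrist"; returns a dict with "img" (400x640x3 uint8, red, green, blue), "depth" (400x640 float32, m along the optical axis (not along the pixel's ray), 0 where there is no reading), "vertical_fov" (degrees; the focal length in pixels is half the picture's height over the tangent of half this angle, whatever the lens; pixels are square), "cx", "cy" (the principal point, pixels), "R" (3x3) and "t" (3): a world point X has camera coordinates R X + t. Camera axes: x right, y down, z forward; pixel columns grow to the right and rows downward; lengths in m; the calibration is good to about 2 mm. A picture is of the moment at which its call begins.
- ticket.sign_off(): hands the job in; it is judged then, once.
Trained networks look in the newest picture that a camera, given by its name, has taken for a name from the list of things; names that differ only in an ending like _2 or _b are one class to them, and where a whole thing is asked for, a point or a joint stands for the part that bears it (a point fixed in the world has none). Each returns a list of dicts, best first, with "confidence" (0 to 1); they miss things now and then, are a little off and sometimes report something else, mostly with a low value. They report only what shows in the picture. A call takes as long as a camera call. They do not tell look-alikes from the thing itself.
- cut_out(camera, name): "mask" (400x640 bool, what is visible of it) and "box" ([centre column, centre row, width, height] in pixels, round what is visible of it).
The state is a dict: "clock": time; "joint_pos": joint angles; "joint_vel": joint speeds; "joint_torque": joint torques, N m; "tool_pos": TCP position; "orientation": TCP orientation; "ft_force": force on the tool from outside, world axes, zero at the start; "moment": the same for the moment, N m; "gripper_width": opening from 0.0 (shut) to 1.0 (fully open); "gripper_force": force on a finger pad.
Only numpy, scipy, OpenCV 4.12 (cv2) and the standard library are available. Lean on these libraries where they do the work, as an engineer would, in place of code of your own. Each camera call takes 0.05 s, during which the arm holds its last target. There are 200 camera calls.

TASK

Slide the large grey-lidded food box along the worktop, without lifting it, fully home into the free corner of the white wire stand, its long side flush along the long far rail and its end against the short left rail. Then build a square column on it: the medium red-lidded box centred on its lid, then the small green-lidded one centred on the medium one, long sides all parallel, each kept upright and set down gently, not dropped. Do not knock the plates, and leave the mug and the tumbler standing where they are.

Things in the scene. Friction and masses are not known exactly. Their poses are not given: they have to be found in the camera images.
- stand: fixed white wire crockery stand. Origin at worktop level on the inner face of its long far rail; +y along that rail to the left, -x towards the robot (open side, bare worktop). Far rail from y = -150 to 240 mm; at y = 240 a short left rail comes 125 mm towards the robot, making the corner. Rails: two 5 mm wires, tops 18 and 37 mm high; inner faces are the planes x = 0 and y = 240 mm
- corner (a point): the corner of the stand at worktop level, where the inner faces of far rail and left rail meet; axes as the stand (the corner space lies at -x, -y)
- plates: three fixed white side plates, 150 mm across, standing on edge in the rack at the right of the stand: they fill x = -60 to 100 mm, y = -260 to -145 mm, z = 10 to 165 mm of their frame, which is the same as the stand's (origin and axes)
- large_box: closed food box with grey lid, filled, about 0.55 kg: 98 (x) by 132 (y, long side) by 56 mm (z); too broad to grip, slides on the worktop when pushed. Origin at the centre of its underside, as for every box; z up. Vertical sides, flat lid
- medium_box: closed food box with red lid, about 0.3 kg: 66 (x) by 108 (y, long side) by 50 mm (z), flat lid; grip it across its 66 mm. Origin at the centre of its underside
- small_box: closed food box with green lid, about 0.16 kg: 50 (x) by 86 (y, long side) by 42 mm (z), flat lid; grip it across its 50 mm. Origin at the centre of its underside
- mug: bystander: white mug, 78 mm across, 82 mm tall, upright, handle reaching about 35 mm beyond the wall at its +y. Origin at the centre of its underside
- tumbler: bystander: clear glass tumbler standing mouth down, 72 mm across, 84 mm tall, left of the stand's left rail. Origin at the centre of its underside
Things that resemble listed ones, but are neither listed nor needed, are in the scene too. Several things have the shape of the small_box; the one meant has the colours described above. What is shaped like the medium_box but yellow is not meant.

How it is judged:
By the outcome, as a careful person would: the job done as asked, in the order asked, and still so for the second after the job is handed in, with the robot touching nothing.
It also fails if it takes over 72 s, if anything falls off the work surface, if the arm or the gripper's body presses on something with over 40 N, if the wrist force passes 120 N, or if a joint passes its speed limit or range.

## Working session

There is one attempt and no reset: what is moved stays moved. The work goes in short steps, Python scripts to look and compute and a tool call to move; the robot and the scene stay as the last step left them, time stands still between calls to the robot, and variables do not carry over. Pictures are saved under pics/ and viewed, at most 10 in all, crops included, and the job is handed in when it is done.

Besides the shell and the picture viewer there is one more tool, called as name(argument=value, ...), one argument or row to a line, values as JSON. play_rows: Moves the arm, as the interface text tells. Its arguments: {"type":"object","properties":{"targets":{"type":"array"}},"required":["targets"]}

```bash
mkdir -p pics; ls
cat > h.py <<'E'
import numpy as np, cv2
from cell import telemetry, read_camera, ticket, cut_out
def cam(n):
    c=read_camera(n); c['f']=200/np.tan(np.radians(c['vertical_fov'])/2); return c
def pts(c,mask=None):
    v,u=np.nonzero((c['depth']>0)&(mask if mask is not None else True))
    d=c['depth'][v,u]; X=np.c_[(u-c['cx'])/c['f']*d,(v-c['cy'])/c['f']*d,d]
    return (X-c['t'])@c['R'], u, v
def save(c,n): cv2.imwrite('pics/'+n,c['img'][:,:,::-1])
E
python3 - <<'E'
from h import *
ims=[]
for n in('scene','top'):
    c=cam(n); save(c,n+'.png'); print(n,c['f'],c['R'].round(3).tolist(),c['t'],c['img'].shape)
print(telemetry.observe())
E
```

```text
pics
scene 490.1020516509484 [[-0.829, 0.56, 0.003], [0.314, 0.469, -0.825], [-0.463, -0.683, -0.564]] [ 0.46975276 -0.0842105   1.68584858] (400, 640, 3)
top 431.5026875684249 [[-0.023, -1.0, 0.013], [-0.997, 0.022, -0.076], [0.075, -0.015, -0.997]] [-0.07269085  0.48479122  1.18695547] (400, 640, 3)
{'clock': 0.1, 'joint_pos': array([-1.27132029e+00,  3.79336469e-01,  1.73470416e+00, -5.41912949e-05,
        1.02848989e+00, -3.33112616e-02]), 'joint_vel': array([-0.00099216, -0.00153731, -0.00223892, -0.00018408, -0.00172106,
        0.00012868]), 'joint_torque': array([ 1.13188675e-03, -7.65038681e+01, -4.35298240e+01,  6.52786880e-02,
        3.98260751e-02, -6.32967854e-06]), 'tool_pos': array([ 0.2285498 , -0.66127739,  0.21337661]), 'orientation': array([ 9.86186061e-01,  1.65640675e-01, -8.52192618e-05, -4.61710352e-04]), 'ft_force': array([ 1.30599267,  0.87077851, -0.4265657 ]), 'moment': array([ 0.02243368, -0.01087838, -0.02063597]), 'gripper_force': 0.0, 'gripper_width': 1.000439262703743}
```

View pics/top.png

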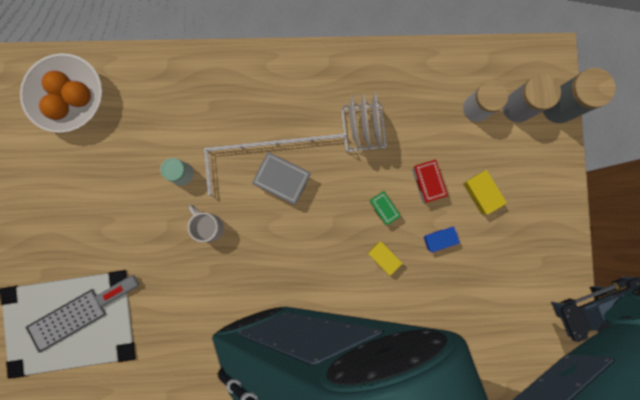

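View pics/scene.png

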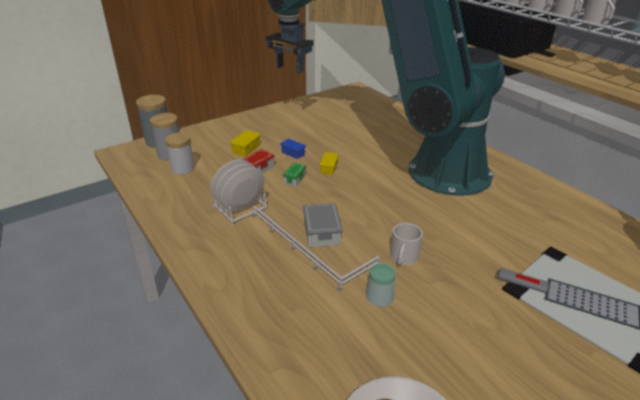

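Top picture: grey box (282,177). Red medium box (431,181), with the yellow look-alike at (486,193). Green small box (385,208), with the blue (442,239) and yellow (386,259) look-alikes. Stand corner (208,150), mug (204,227), tumbler (174,172), plates (365,123). I choose grey, red and green by their lid colours.

```bash
cat >> h.py <<'E'
H=dict(large_box=(.056,.098,.132),medium_box=(.050,.066,.108),small_box=(.042,.050,.086))
def lid(c,name,uv,r=60,z0=0.0):
    "rectangle of the lid from depth: points within 7mm of lid height around pixel uv, connected"
    m=np.zeros((400,640),bool); u0,v0=uv
    P,u,v=pts(c); h=H[name][0]+z0
    k=(abs(P[:,2]-h)<.010)&(abs(u-u0)<r)&(abs(v-v0)<r)
    m[v[k],u[k]]=1
    n,l=cv2.connectedComponents(m.astype(np.uint8)); 
    s=l[v0,u0]
    if s==0: print('seed miss',name); s=np.argmax(np.bincount(l[l>0]))
    q=k&(l[v,u]==s); Q=P[q]
    (cx,cy),(w,hh),a=cv2.minAreaRect((Q[:,:2]*1000).astype(np.float32))
    if w>hh: w,hh,a=hh,w,a-90   # hh = long side; a+90.. angle of short side
    a=(a+90)%180-90
    return dict(c=(round(cx,1),round(cy,1)),short=round(w,1),long=round(hh,1),yaw=round(a,2),z=round(np.median(Q[:,2])*1000,1),n=len(Q))
E
python3 - <<'E'
from h import *
c=cam('top')
for n,uv in(('large_box',(282,177)),('medium_box',(431,181)),('small_box',(385,208))): print(n,lid(c,n,uv,40))
P,u,v=pts(c)
# rails
k=(P[:,2]>.024)&(P[:,2]<.046)
def fit(sel,ax):
    Q=P[sel]*1000; print(len(Q),np.median(Q[:,2]))
    vx,vy,x,y=cv2.fitLine(Q[:,:2].astype(np.float32),cv2.DIST_HUBER,0,.01,.01).ravel(); print(np.degrees(np.arctan2(vy,vx)),x,y); return np.array([vx,vy]),np.array([x,y])
a=fit(k&(u>214)&(u<335)&(v>130)&(v<155),0); b=fit(k&(u>200)&(u<218)&(v>158)&(v<192),1)
s=np.linalg.solve(np.c_[a[0],-b[0]],b[1]-a[1]); print('corner centre',a[1]+s[0]*a[0])
for n,uv in(('mug',(204,227)),('tumbler',(174,172))):
    q=(P[:,2]>.07)&(abs(u-uv[0])<28)&(abs(v-uv[1])<28); Q=P[q]*1000; print(n,Q.min(0),Q.max(0))
c2=c['img'][100:290,150:520]; cv2.imwrite('pics/crop.png',cv2.resize(c2,(740,380),interpolation=cv2.INTER_CUBIC)[:,:,::-1])
E
```

```text
large_box {'c': (550.8, 25.0), 'short': 98.6, 'long': 132.6, 'yaw': -27.84, 'z': np.float64(56.5), 'n': 1757}
medium_box {'c': (534.6, -384.5), 'short': 66.6, 'long': 108.0, 'yaw': -73.64, 'z': np.float64(50.1), 'n': 944}
small_box {'c': (463.0, -257.5), 'short': 51.0, 'long': 85.3, 'yaw': -58.41, 'z': np.float64(42.5), 'n': 569}
223 36.11147366125134
-85.239525 654.6234 41.67422
63 36.38120122322074
4.761683 564.6769 228.89783
corner centre [638.51965 235.04886]
mug [383.72920972 192.6998356   70.03564212] [472.1347584  269.18455649  88.23903369]
tumbler [544.40671831 278.94280416  70.19110607] [605.9656095  342.05969466  90.05967454]
```

View pics/crop.png

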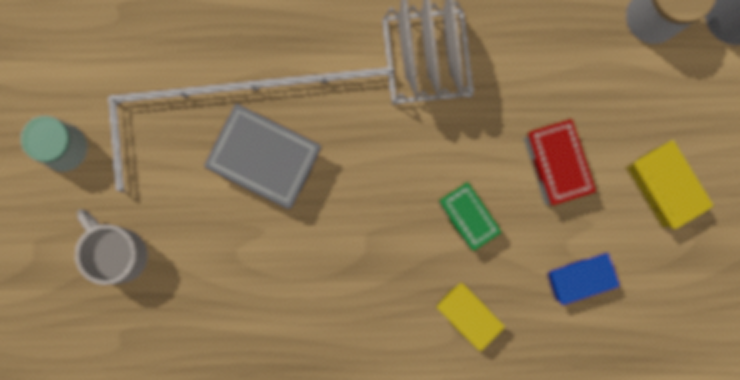

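The crop confirms it: grey-lidded box at (265,155), red-lidded at (562,160) and green-lidded at (470,215). The plain yellow and blue ones are decoys. The sizes and heights match. Stand yaw is +4.76°, corner ≈ (636,232). I'll push the large box on an arc against its end face, with both fingers as a bar.

play_rows(
  targets=[0.0169, 0.0367, 0, 0.047, 0.2, 0.0169, 0.0367, 0, 0.047, 0.2, 0.0169, 0.0367, 0, 0.047, 0.2, 0.0169, 0.0367, 0, 0.047, 0.2, 0.0169, 0.0367, 0, 0.047, 0.2, 0.0169, 0.0367, 0, 0.047, 0.2, 0.0169, 0.0367, 0, 0.047, 0.2, 0.0169, 0.0367, 0, 0.047, 0.2, 0.0169, 0.0367, 0, 0.047, 0.2, 0.0169, 0.0367, 0, 0.047, 0.2, 0.0169, 0.0367, 0, 0.047, 0.2, 0.0169, 0.0367, 0, 0.047, 0.2, 0.0169, 0.0367, 0, 0.047, 0.2, 0.0169, 0.0367, 0, 0.047, 0.2, 0.0169, 0.0367, 0, 0.047, 0.2, 0.0169, 0.0367, 0, 0.047, 0.2],
)

```text
clock: 1.75
tool_pos: [0.4994, -0.0727, 0.214]
orientation: [0.856, 0.517, 0.0, 0.0]
ft_force: [0.5, -0.4, -0.4]
gripper_width: 0.597
gripper_force: 0.0
```

```bash
cat >> h.py <<'E'
def st():
    s=telemetry.observe(); q=s['orientation']
    from scipy.spatial.transform import Rotation as R
    M=R.from_quat(q).as_matrix(); y=M[:,1]
    a=(np.degrees(np.arctan2(y[1],y[0]))+90)%180-90
    print('t',round(s['clock'],2),'tcp',(s['tool_pos']*1000).round(1),'yaw',round(a,2),'tilt',M[2,2].round(4),'F',s['ft_force'].round(1),'w',round(s['gripper_width'],3),'gf',s['gripper_force'],'j',s['joint_pos'].round(2)); return s
EX=np.array([np.cos(np.radians(4.76)),np.sin(np.radians(4.76))]);EY=np.array([-EX[1],EX[0]])
CORNER=np.array([636.2,232.3])
E
python3 -c "
from h import *
st()
# planned arc of TCP
th=np.radians(-27.84+np.linspace(0,32.6,12)); c0=np.array([550.8,25.]);Rr=235
ex=lambda t:np.array([np.cos(t),np.sin(t)]);ey=lambda t:np.array([-np.sin(t),np.cos(t)])
cor=c0-Rr*ex(th[0])
T=np.array([cor+Rr*ex(t)-82*ey(t) for t in th]);print(T[0],T[-1],(cor+Rr*ex(th[-1])));print((np.diff(T,axis=0)/1000).round(4).tolist(),np.diff(th)[0])
"
```

```text
t 1.75 tcp [499.4 -72.7 214. ] yaw -27.73 tilt -1.0 F [ 0.5 -0.4 -0.4] w 0.597 gf 0.0 j [-0.19  0.07  2.12  0.    0.95  0.29]
[512.50566539 -47.50892315] [583.99406589  72.52957696] [577.18953043 154.24676179]
[[0.0092, 0.009], [0.0087, 0.0095], [0.0082, 0.0099], [0.0077, 0.0103], [0.0071, 0.0107], [0.0066, 0.0111], [0.006, 0.0114], [0.0054, 0.0117], [0.0048, 0.0119], [0.0042, 0.0122], [0.0035, 0.0124]] 0.051725212377286556
```

play_rows(
  targets=[0, 0, -0.0485, 0, 0.2, 0, 0, -0.0485, 0, 0.2, 0, 0, -0.0485, 0, 0.2, 0, 0, -0.0465, 0, 0.2, 0.0026, 0.005, 0, 0, 0.2, 0.0026, 0.005, 0, 0, 0.2, 0.0026, 0.005, 0, 0, 0.2, 0.0026, 0.005, 0, 0, 0.2, 0.0026, 0.005, 0, 0, 0.2, 0, 0, 0, 0, 0.2],
)

```text
clock: 2.75
tool_pos: [0.5131, -0.0489, 0.0231]
orientation: [0.856, 0.516, 0.001, 0.001]
ft_force: [0.3, -0.4, -0.4]
gripper_width: 0.6
gripper_force: 0.0
```

```bash
python3 -c "
from h import *
st(); c=cam('top'); print(lid(c,'large_box',(282,177),40)); save(c,'t2.png')"
```

```text
t 2.75 tcp [513.1 -48.9  23.1] yaw -27.81 tilt -1.0 F [ 0.3 -0.4 -0.4] w 0.6 gf 0.0 j [-0.14  0.42  2.15  0.    0.57  0.35]
seed miss large_box
{'c': (568.2, 58.3), 'short': 59.3, 'long': 98.9, 'yaw': 62.93, 'z': np.float64(56.6), 'n': 642}
```

View pics/t2.png

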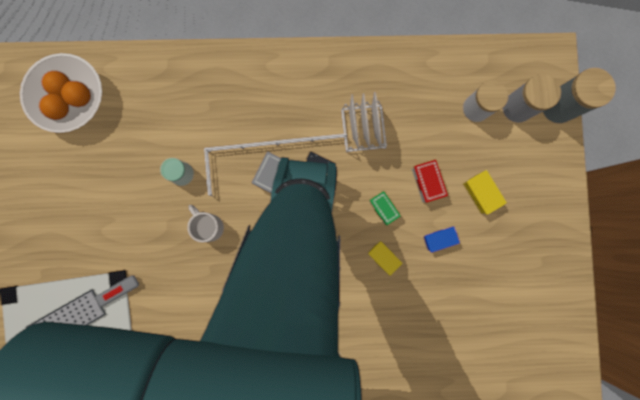

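The picture shows the gripper at (318,178) just touching the grey box's end. The plates, mug and tumbler are clear. Now the arc push.

play_rows(
  targets=[0.0046, 0.0045, 0, 0.026, 0.2, 0.0046, 0.0045, 0, 0.026, 0.2, 0.0043, 0.0047, 0, 0.026, 0.2, 0.0043, 0.0047, 0, 0.026, 0.2, 0.0041, 0.005, 0, 0.026, 0.2, 0.0041, 0.005, 0, 0.026, 0.2, 0.0038, 0.0052, 0, 0.026, 0.2, 0.0038, 0.0052, 0, 0.026, 0.2, 0.0036, 0.0053, 0, 0.026, 0.2, 0.0036, 0.0053, 0, 0.026, 0.2, 0.0033, 0.0055, 0, 0.026, 0.2, 0.0033, 0.0055, 0, 0.026, 0.2, 0.003, 0.0057, 0, 0.026, 0.2, 0.003, 0.0057, 0, 0.026, 0.2, 0.0027, 0.0058, 0, 0.026, 0.2, 0.0027, 0.0058, 0, 0.026, 0.2, 0, 0, 0, 0, 0.2],
)

```text
clock: 4.5
tool_pos: [0.5711, 0.0348, 0.0218]
orientation: [0.731, 0.683, 0.0, -0.0]
ft_force: [-0.1, 0.5, -0.8]
gripper_width: 0.6
gripper_force: 0.0
```

```bash
python3 -c "
from h import *
st(); c=cam('top'); print(lid(c,'large_box',(245,185),50)); c=cam('scene'); print(lid(c,'large_box',(345,235),60)); save(c,'t3.png')"
```

```text
t 4.5 tcp [571.1  34.8  21.8] yaw -3.91 tilt -1.0 F [-0.1  0.5 -0.8] w 0.6 gf 0.0 j [0.02 0.48 2.04 0.   0.62 0.09]
seed miss large_box
{'c': (579.6, 174.1), 'short': 26.3, 'long': 97.9, 'yaw': 82.78, 'z': np.float64(56.6), 'n': 281}
{'c': (578.5, 102.1), 'short': 100.6, 'long': 172.7, 'yaw': -3.12, 'z': np.float64(54.9), 'n': 1347}
```

View pics/t3.png

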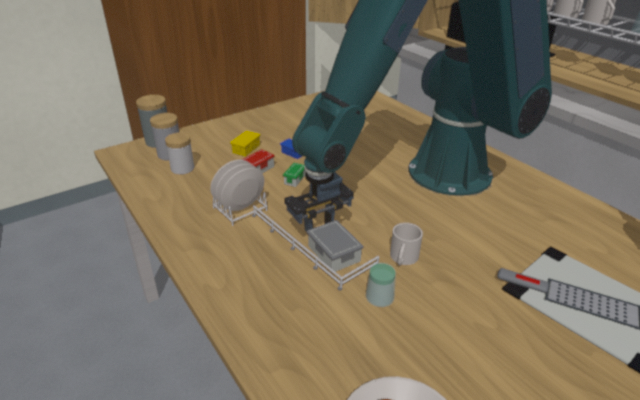

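The picture shows the grey box at (338,240) nearly square to the rails, with a few degrees and some distance left. I'll finish the arc slowly.

play_rows(
  targets=[0.0013, 0.0034, 0, 0.0151, 0.2, 0.0013, 0.0034, 0, 0.0151, 0.2, 0.0013, 0.0034, 0, 0.0151, 0.2, 0.0012, 0.0034, 0, 0.0151, 0.2, 0.0012, 0.0034, 0, 0.0151, 0.2, 0.0012, 0.0034, 0, 0.0151, 0.2, 0.0012, 0.0034, 0, 0.0151, 0.2, 0.0011, 0.0034, 0, 0.0151, 0.2, 0.0011, 0.0034, 0, 0.0151, 0.2, 0.0011, 0.0034, 0, 0.0151, 0.2, 0, 0, 0, 0, 0.2, 0.0025, -0.0299, 0, 0, 0.2, 0.0025, -0.0299, 0.02, 0, 0.2, 0, 0, 0.045, 0, 0.2, 0, 0, 0.045, 0, 0.2],
)

```text
clock: 6.1
tool_pos: [0.5872, 0.0074, 0.1327]
orientation: [0.678, 0.735, -0.001, -0.001]
ft_force: [1.0, 0.4, 0.1]
gripper_width: 0.603
gripper_force: 0.0
```

```bash
cat >> h.py <<'E'
def gaps(r):
    d=np.array(r['c'])-CORNER; print('stand-frame centre (want -49,-66):',(d@EX).round(1),(d@EY).round(1),'dyaw',round(r['yaw']-4.76,2))
E
python3 -c "
from h import *
st(); c=cam('top'); r=lid(c,'large_box',(240,178),50); print(r);gaps(r)
c=cam('scene'); r=lid(c,'large_box',(345,237),40); print(r);gaps(r)"
```

```text
t 6.1 tcp [587.2   7.4 132.7] yaw 4.56 tilt -1.0 F [1.  0.4 0.1] w 0.603 gf 0.0 j [-0.03  0.32  2.    0.    0.83 -0.11]
seed miss large_box
{'c': (573.3, 184.0), 'short': 70.9, 'long': 98.3, 'yaw': -85.63, 'z': np.float64(56.8), 'n': 819}
stand-frame centre (want -49,-66): -66.7 -42.9 dyaw -90.39
{'c': (579.2, 153.5), 'short': 100.7, 'long': 135.5, 'yaw': 4.98, 'z': np.float64(54.9), 'n': 1333}
stand-frame centre (want -49,-66): -63.3 -73.8 dyaw 0.22
```

play_rows(
  targets=[-0.009, 0.0126, 0, -0.1425, 0.2, -0.009, 0.0126, 0, -0.1425, 0.2, -0.009, 0.0126, 0, -0.1425, 0.2, -0.009, 0.0126, 0, -0.1425, 0.2, -0.009, 0.0126, 0, -0.1425, 0.2, -0.009, 0.0126, 0, -0.1425, 0.2, -0.009, 0.0126, 0, -0.1425, 0.2, -0.009, 0.0126, 0, -0.1425, 0.2, -0.009, 0.0126, 0, -0.1425, 0.2, -0.009, 0.0126, 0, -0.1425, 0.2, -0.009, 0.0126, 0, -0.1425, 0.2, 0, 0, 0, 0, 0.2],
)

```text
clock: 7.4
tool_pos: [0.4878, 0.1477, 0.1316]
orientation: [0.999, 0.041, -0.0, -0.0]
ft_force: [0.8, -0.5, -0.2]
gripper_width: 0.601
gripper_force: 0.0
```

```bash
python3 -c "
from h import *
st(); c=cam('scene'); r=lid(c,'large_box',(345,237),40); print(r);gaps(r)"
```

```text
t 7.4 tcp [487.8 147.7 131.6] yaw -85.28 tilt -1.0 F [ 0.8 -0.5 -0.2] w 0.601 gf 0.0 j [0.25 0.21 2.15 0.   0.78 1.74]
{'c': (579.5, 154.1), 'short': 101.1, 'long': 135.3, 'yaw': 4.7, 'z': np.float64(54.9), 'n': 1328}
stand-frame centre (want -49,-66): -63.0 -73.2 dyaw -0.06
```

play_rows(
  targets=[0, 0, -0.037, 0, 0.2, 0, 0, -0.037, 0, 0.2, 0, 0, -0.037, 0, 0.2, 0.005, 0.0004, 0, 0, 0.2, 0.005, 0.0004, 0, 0, 0.2, 0.005, 0.0004, 0, 0, 0.2, 0.005, 0.0004, 0, 0, 0.2, 0.004, 0.0003, 0, 0, 0.2, 0.003, 0.0003, 0, 0, 0.2, 0.003, 0.0003, 0, 0, 0.2, 0.002, 0.0002, 0, 0, 0.2, 0.002, 0.0002, 0, 0, 0.2, 0.002, 0.0002, 0, 0, 0.2, 0.0015, 0.0001, 0, 0, 0.2, 0.0015, 0.0001, 0, 0, 0.2, 0, 0, 0, 0, 0.2],
)

```text
clock: 9.05
tool_pos: [0.5281, 0.1501, 0.021]
orientation: [0.999, 0.042, 0.0, -0.0]
ft_force: [-2.1, -0.8, 2.1]
gripper_width: 0.596
gripper_force: 1.1
```

```bash
python3 -c "
from h import *
st(); c=cam('scene'); r=lid(c,'large_box',(345,237),40); print(r);gaps(r)"
```

```text
t 9.05 tcp [528.1 150.1  21. ] yaw -85.16 tilt -1.0 F [-2.1 -0.8  2.1] w 0.596 gf 1.0985922999680042 j [ 0.23  0.46  2.09 -0.    0.6   1.72]
{'c': (579.6, 153.9), 'short': 132.6, 'long': 134.0, 'yaw': 5.8, 'z': np.float64(55.0), 'n': 1441}
stand-frame centre (want -49,-66): -62.9 -73.4 dyaw 1.04
```

play_rows(
  targets=[0.001, 0.0001, 0, 0, 0.2, 0.001, 0.0001, 0, 0, 0.2, 0.0005, 0, 0, 0, 0.2, 0, 0, 0, 0, 0.2],
)

```text
clock: 9.5
tool_pos: [0.5296, 0.1502, 0.0208]
orientation: [0.999, 0.042, -0.001, 0.0]
ft_force: [-7.4, 0.1, 5.5]
gripper_width: 0.598
gripper_force: 3.9
```

play_rows(
  targets=[0.0007, 0, 0, 0, 0.2, 0.0005, 0, 0, 0, 0.2, 0, 0, 0, 0, 0.2],
)

```text
clock: 9.8
tool_pos: [0.5296, 0.1501, 0.0206]
orientation: [0.999, 0.042, -0.002, 0.0]
ft_force: [-14.8, 1.0, 11.2]
gripper_width: 0.597
gripper_force: 7.4
```

play_rows(
  targets=[-0.01, -0.001, 0, 0, 0.2, -0.02, -0.0016, 0.01, 0, 0.2, 0, 0, 0.05, 0, 0.2, 0, 0, 0.05, 0, 0.2, 0.0088, -0.0086, 0, 0.1427, 0.2, 0.0088, -0.0086, 0, 0.1427, 0.2, 0.0088, -0.0086, 0, 0.1427, 0.2, 0.0088, -0.0086, 0, 0.1427, 0.2, 0.0088, -0.0086, 0, 0.1427, 0.2, 0.0088, -0.0086, 0, 0.1427, 0.2, 0.0088, -0.0086, 0, 0.1427, 0.2, 0.0088, -0.0086, 0, 0.1427, 0.2, 0.0088, -0.0086, 0, 0.1427, 0.2, 0.0088, -0.0086, 0, 0.1427, 0.2, 0.0088, -0.0086, 0, 0.1427, 0.2, 0, 0, 0, 0, 0.2],
)

```text
clock: 11.4
tool_pos: [0.5994, 0.0524, 0.1311]
orientation: [0.676, 0.736, 0.001, 0.001]
ft_force: [-0.1, 0.4, -0.1]
gripper_width: 0.601
gripper_force: 0.0
```

```bash
python3 -c "
from h import *
st(); c=cam('scene'); r=lid(c,'large_box',(345,237),40); print(r);gaps(r)
c=cam('top'); r=lid(c,'large_box',(240,172),50); print(r)"
```

```text
t 11.4 tcp [599.4  52.4 131.1] yaw 4.86 tilt -1.0 F [-0.1  0.4 -0.1] w 0.601 gf 0.0 j [ 0.05  0.34  1.97 -0.    0.83 -0.04]
{'c': (597.8, 155.1), 'short': 101.7, 'long': 134.4, 'yaw': 4.89, 'z': np.float64(54.7), 'n': 1355}
stand-frame centre (want -49,-66): -44.7 -73.7 dyaw 0.13
seed miss large_box
{'c': (601.8, 219.7), 'short': 4.3, 'long': 68.7, 'yaw': -84.71, 'z': np.float64(56.4), 'n': 35}
```

play_rows(
  targets=[0, 0, -0.037, 0, 0.2, 0, 0, -0.037, 0, 0.2, 0, 0, -0.037, 0, 0.2, -0.0003, 0.004, 0, 0, 0.2, -0.0003, 0.004, 0, 0, 0.2, -0.0003, 0.004, 0, 0, 0.2, -0.0003, 0.004, 0, 0, 0.2, -0.0003, 0.003, 0, 0, 0.2, -0.0002, 0.002, 0, 0, 0.2, -0.0002, 0.002, 0, 0, 0.2, -0.0001, 0.0015, 0, 0, 0.2, -0.0001, 0.0015, 0, 0, 0.2, -0.0001, 0.0015, 0, 0, 0.2, 0, 0, 0, 0, 0.2],
)

```text
clock: 12.9
tool_pos: [0.5965, 0.0782, 0.0202]
orientation: [0.677, 0.736, -0.001, 0.001]
ft_force: [1.3, -34.2, 9.4]
gripper_width: 0.599
gripper_force: 16.7
```

play_rows(
  targets=[0, 0.001, 0, 0, 0.2, 0, 0.001, 0, 0, 0.2, 0, 0, 0, 0, 0.2],
)

```text
clock: 13.2
tool_pos: [0.5966, 0.0784, 0.0203]
orientation: [0.677, 0.736, -0.002, 0.002]
ft_force: [0.7, -55.6, 11.8]
gripper_width: 0.601
gripper_force: 27.8
```

play_rows(
  targets=[0.0008, -0.01, 0, 0, 0.2, 0.0017, -0.02, 0.03, 0, 0.4, 0, 0, 0.05, 0, 0.6, 0, 0, 0.05, 0, 1, 0, 0, 0.05, 0, 1, -0.0065, -0.0433, 0, -0.137, 1, -0.0065, -0.0433, 0, -0.137, 1, -0.0065, -0.0433, 0, -0.137, 1, -0.0065, -0.0433, 0, -0.137, 1, -0.0065, -0.0433, 0, -0.137, 1, -0.0065, -0.0433, 0, -0.137, 1, -0.0065, -0.0433, 0, -0.137, 1, -0.0065, -0.0433, 0, -0.137, 1, -0.0065, -0.0433, 0, -0.137, 1, -0.0065, -0.0433, 0, -0.137, 1, 0, 0, 0, 0, 1],
)

```text
clock: 14.8
tool_pos: [0.5327, -0.3841, 0.1995]
orientation: [0.99, 0.138, -0.0, -0.0]
ft_force: [-0.1, 0.3, -0.4]
gripper_width: 1.003
gripper_force: 0.0
```

```bash
python3 -c "
from h import *
st(); c=cam('top'); r=lid(c,'large_box',(235,168),50); print(r);gaps(r)
P,u,v=pts(c); k=(P[:,2]>.024)&(P[:,2]<.046)
Q=P[k&(u>275)&(u<335)&(v>130)&(v<155)]*1000; e=(Q[:,:2]-CORNER)@EX; print('rail ex',np.median(e),e.min())
k&=(u>200)&(u<216)&(v>158)&(v<195); Q=P[k]*1000; print('left rail ey',np.median((Q[:,:2]-CORNER)@EY),len(Q))
w=cam('wrist'); save(w,'w1.png')
m=cut_out('wrist','medium_box'); print([(x['confidence'],x['box']) for x in m])
cv2.imwrite('pics/c2.png',cv2.resize(c['img'][110:260,140:400],(780,450),interpolation=cv2.INTER_CUBIC)[:,:,::-1])
"
```

```text
t 14.8 tcp [ 532.7 -384.1  199.5] yaw -74.19 tilt -1.0 F [-0.1  0.3 -0.4] w 1.003 gf 0.0 j [-0.66  0.33  1.83 -0.    0.98  0.63]
{'c': (592.6, 163.2), 'short': 98.6, 'long': 133.1, 'yaw': 4.81, 'z': np.float64(56.6), 'n': 1747}
stand-frame centre (want -49,-66): -49.2 -65.2 dyaw 0.05
rail ex 2.5074229605225473 -0.5419151596309834
left rail ey 2.818327489059982 28
[(0.81, [428.6, 224.8, 66.9, 53.3]), (0.79, [323.5, 187.9, 57.4, 91.1])]
```

View pics/c2.png

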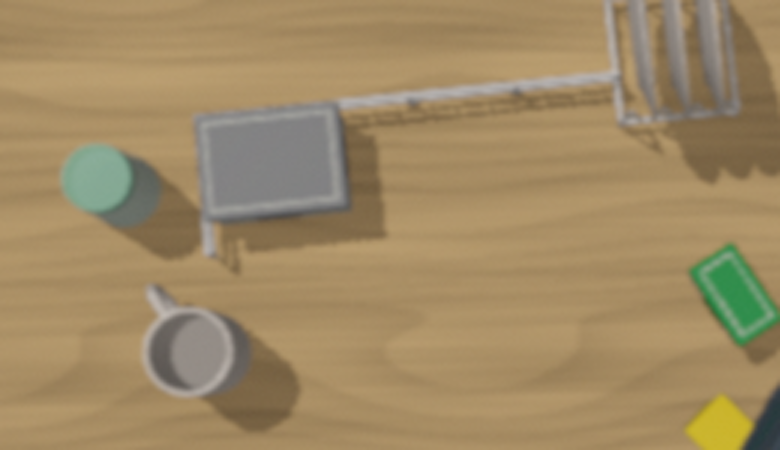

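View pics/w1.png

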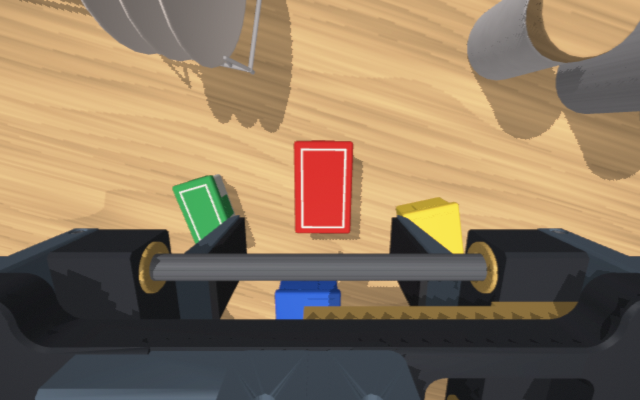

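The large box sits flush in the corner, at (272,160) in the crop. The wrist view shows the red box at (323,188), square between the fingers. Next I'll refine its pose.

```bash
python3 -c "
from h import *
w=cam('wrist'); print(lid(w,'medium_box',(323,188),70)); c=cam('top'); st()
"
```

```text
{'c': (536.3, -386.2), 'short': 65.9, 'long': 107.0, 'yaw': -74.41, 'z': np.float64(48.9), 'n': 5270}
t 15.05 tcp [ 533.8 -379.1  199.6] yaw -73.62 tilt -1.0 F [-0.5  0.4  0.3] w 0.999 gf 0.0 j [-0.65  0.33  1.84  0.    0.98  0.63]
```

play_rows(
  targets=[0, 0, 0, 0, 1],
)

```text
clock: 15.15
tool_pos: [0.534, -0.3792, 0.1999]
orientation: [0.99, 0.142, -0.0, -0.0]
ft_force: [0.1, -0.1, 0.1]
gripper_width: 0.998
gripper_force: 0.0
```

```bash
python3 -c "
from h import *
st()
for _ in range(2): w=cam('wrist'); print(lid(w,'medium_box',(323,188),70)); st()
"
```

```text
t 15.15 tcp [ 534.  -379.2  199.9] yaw -73.62 tilt -1.0 F [ 0.1 -0.1  0.1] w 0.998 gf 0.0 j [-0.65  0.33  1.84  0.    0.98  0.63]
{'c': (535.6, -386.6), 'short': 65.9, 'long': 108.7, 'yaw': -74.73, 'z': np.float64(48.9), 'n': 5270}
t 15.2 tcp [ 534.  -379.4  200. ] yaw -73.63 tilt -1.0 F [-0.2  0.9 -0.8] w 0.997 gf 0.0 j [-0.65  0.33  1.84  0.    0.98  0.63]
{'c': (536.0, -386.3), 'short': 65.9, 'long': 108.0, 'yaw': -74.35, 'z': np.float64(48.9), 'n': 5259}
t 15.25 tcp [ 534.  -379.6  200. ] yaw -73.65 tilt -1.0 F [ 0.3  0.3 -0. ] w 1.003 gf 0.0 j [-0.65  0.33  1.84  0.    0.98  0.63]
```

play_rows(
  targets=[0.0013, -0.006, -0.045, -0.007, 1, 0, 0, -0.045, 0, 1, 0, 0, -0.045, 0, 1, 0, 0, -0.035, 0, 1, 0, 0, -0.018, 0, 1, 0, 0, 0, 0, 1, 0, 0, 0, 0, -1, 0, 0, 0, 0, -1, 0, 0, 0, 0, -1, 0, 0, 0, 0, -1, 0, 0, 0, 0, -1],
)

```text
clock: 16.35
tool_pos: [0.5358, -0.387, 0.0135]
orientation: [0.99, 0.138, 0.001, 0.001]
ft_force: [-1.5, 1.8, 9.3]
gripper_width: 0.723
gripper_force: 30.0
```

```bash
python3 -c "
from h import *
st()"
```

```text
t 16.35 tcp [ 535.8 -387.    13.5] yaw -74.13 tilt -1.0 F [-1.5  1.8  9.3] w 0.723 gf 29.99487966299057 j [-0.66  0.59  1.86  0.    0.69  0.63]
```

play_rows(
  targets=[0, 0, 0.01, 0, -1, 0, 0, 0.03, 0, -1, 0, 0, 0.04, 0, -1, 0, 0, 0.05, 0, -1, 0, 0, 0.05, 0, -1, 0, 0, 0.02, 0, -1],
)

```text
clock: 16.95
tool_pos: [0.5363, -0.3874, 0.2179]
orientation: [0.99, 0.138, 0.002, 0.002]
ft_force: [1.0, -0.3, -4.2]
gripper_width: 0.725
gripper_force: 30.0
```

play_rows(
  targets=[-0.006, 0.045, 0, 0.106, -1, -0.006, 0.045, 0, 0.106, -1, -0.006, 0.045, 0, 0.106, -1, -0.006, 0.045, 0, 0.106, -1, -0.006, 0.045, 0, 0.106, -1, 0.0109, 0.0406, 0, 0.106, -1, 0.0109, 0.0406, 0, 0.106, -1, 0.0109, 0.0406, 0, 0.106, -1, 0.0109, 0.0406, 0, 0.106, -1, 0.0109, 0.0406, 0, 0.106, -1, 0.0109, 0.0406, 0, 0.106, -1, 0.0109, 0.0406, 0, 0.106, -1, 0.0109, 0.0406, 0, 0.106, -1, 0, 0, 0, 0, -1, 0, 0, 0, 0, -1, 0, 0, 0, 0, -1],
)

```text
clock: 18.55
tool_pos: [0.5917, 0.1627, 0.2121]
orientation: [0.677, 0.736, -0.0, -0.0]
ft_force: [0.2, -0.5, -3.8]
gripper_width: 0.722
gripper_force: 30.0
```

```bash
python3 -c "
from h import *
st(); w=cam('wrist'); save(w,'w2.png'); s=cam('scene'); 
cv2.imwrite('pics/s2.png',cv2.resize(s['img'][120:320,200:480],(784,560),interpolation=cv2.INTER_CUBIC)[:,:,::-1])
P,u,v=pts(w); hsv=cv2.cvtColor(w['img'],cv2.COLOR_RGB2HSV)[v,u]
k=(hsv[:,1]>150)&((hsv[:,0]<8)|(hsv[:,0]>172)); Q=P[k]*1000; print(len(Q),np.median(Q,0)); print(cv2.minAreaRect(Q[abs(Q[:,2]-np.median(Q[:,2]))<8][:,:2].astype(np.float32)))
"
```

```text
t 18.55 tcp [591.7 162.7 212.1] yaw 4.77 tilt -1.0 F [ 0.2 -0.5 -3.8] w 0.722 gf 29.9888876080513 j [ 0.23  0.25  1.91 -0.    0.98  0.15]
14024 [588.9588938  190.04957972 247.49913989]
((589.978515625, 178.98220825195312), (67.37913513183594, 77.45318603515625), 4.784067630767822)
```

View pics/s2.png

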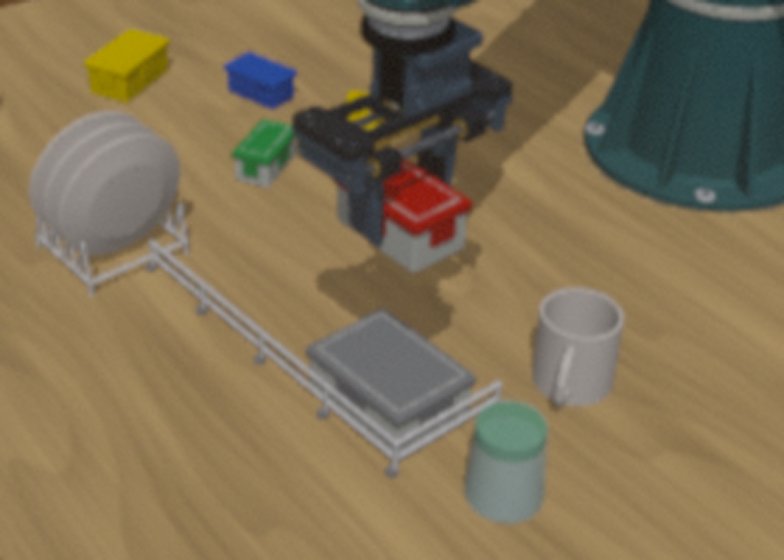

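The picture shows the red box held level above the grey lid, with the mug and tumbler untouched. Lowering now.

play_rows(
  targets=[0.0011, -0.0003, -0.04, 0, -1, 0, 0, -0.04, 0, -1, 0, 0, -0.03, 0, -1, 0, 0, -0.015, 0, -1, 0, 0, -0.007, 0, -1, 0, 0, -0.004, 0, -1, 0, 0, -0.002, 0, -1, 0, 0, 0, 0, -1, 0, 0, 0, 0, -1],
)

```text
clock: 19.55
tool_pos: [0.5938, 0.1632, 0.0749]
orientation: [0.677, 0.736, 0.001, 0.0]
ft_force: [-0.5, -0.3, -4.1]
gripper_width: 0.722
gripper_force: 30.0
```

```bash
python3 -c "
from h import *
st()"
```

```text
t 19.55 tcp [593.8 163.2  74.9] yaw 4.83 tilt -1.0 F [-0.5 -0.3 -4.1] w 0.722 gf 29.98884826898575 j [0.23 0.44 1.95 0.   0.74 0.15]
```

play_rows(
  targets=[-0.0005, -0.0003, -0.001, 0, -1, 0, 0, -0.001, 0, -1, 0, 0, -0.001, 0, -1, 0, 0, -0.001, 0, -1, 0, 0, -0.0005, 0, -1, 0, 0, 0, 0, -1],
)

```text
clock: 20.15
tool_pos: [0.5928, 0.1628, 0.0696]
orientation: [0.677, 0.736, -0.0, -0.0]
ft_force: [-1.1, -1.9, 0.9]
gripper_width: 0.724
gripper_force: 30.0
```

play_rows(
  targets=[0, 0, -0.0005, 0, -1, 0, 0, -0.0005, 0, -1, 0, 0, 0, 0, -1],
)

```text
clock: 20.45
tool_pos: [0.5928, 0.1628, 0.0694]
orientation: [0.677, 0.736, -0.0, -0.0]
ft_force: [-8.2, -3.9, 16.1]
gripper_width: 0.724
gripper_force: 30.0
```

play_rows(
  targets=[0, 0, 0.0006, 0, -1, 0, 0, 0, 0, 0.2, 0, 0, 0, 0, 0.8, 0, 0, 0, 0, 1, 0, 0, 0, 0, 1, 0, 0, 0, 0, 1, 0, 0, 0.01, 0, 1, 0, 0, 0.03, 0, 1, 0, 0, 0.05, 0, 1, 0, 0, 0.05, 0, 1],
)

```text
clock: 21.45
tool_pos: [0.5922, 0.1627, 0.2109]
orientation: [0.677, 0.736, -0.0, -0.0]
ft_force: [1.4, 0.1, -0.9]
gripper_width: 1.003
gripper_force: 0.0
```

```bash
python3 -c "
from h import *
st(); s=cam('scene'); t=cam('top')
def red(c):
    P,u,v=pts(c); hsv=cv2.cvtColor(c['img'],cv2.COLOR_RGB2HSV)[v,u]
    k=(hsv[:,1]>150)&((hsv[:,0]<8)|(hsv[:,0]>172))&(abs(P[:,2]-.106)<.008)&(P[:,1]>0); Q=P[k]*1000; print(len(Q),np.median(Q,0) if len(Q) else 0, cv2.minAreaRect(Q[:,:2].astype(np.float32)))
red(s); red(cam('wrist'))
print(lid(t,'small_box',(385,208),40))"
```

```text
t 21.45 tcp [592.2 162.7 210.9] yaw 4.83 tilt -1.0 F [ 1.4  0.1 -0.9] w 1.003 gf 0.0 j [ 0.23  0.25  1.91 -0.    0.98  0.15]
581 [595.74294404 170.47850694 104.82771454] ((594.474609375, 166.3662109375), (67.03258514404297, 111.92740631103516), 4.704502105712891)
5645 [591.91621742 167.99072928 104.94134622] ((592.1613159179688, 164.0175323486328), (64.85320281982422, 106.5613021850586), 4.648647785186768)
{'c': (463.2, -257.9), 'short': 50.6, 'long': 85.2, 'yaw': -58.06, 'z': np.float64(42.2), 'n': 570}
```

play_rows(
  targets=[-0.0118, -0.0382, 0, -0.1, 1, -0.0118, -0.0382, 0, -0.1, 1, -0.0118, -0.0382, 0, -0.1, 1, -0.0118, -0.0382, 0, -0.1, 1, -0.0118, -0.0382, 0, -0.1, 1, -0.0118, -0.0382, 0, -0.1, 1, -0.0118, -0.0382, 0, -0.1, 1, -0.0118, -0.0382, 0, -0.1, 1, -0.0118, -0.0382, 0, -0.1, 1, -0.0118, -0.0382, 0, -0.1, 1, -0.0118, -0.0382, 0, -0.1, 1, 0, 0, 0, 0, 1, 0, 0, 0, 0, 1, 0, 0, 0, 0, 1],
)

```text
clock: 23.0
tool_pos: [0.4628, -0.2565, 0.2086]
orientation: [0.962, 0.275, -0.0, -0.0]
ft_force: [0.0, 0.6, -0.7]
gripper_width: 1.001
gripper_force: 0.0
```

```bash
python3 -c "
from h import *
def col(c,z,lo,hi):
    P,u,v=pts(c); hsv=cv2.cvtColor(c['img'],cv2.COLOR_RGB2HSV)[v,u]; h=hsv[:,0].astype(int)
    k=(hsv[:,1]>120)&(((h-lo)%180)<=(hi-lo)%180)&(abs(P[:,2]-z)<.008); Q=P[k]*1000; print(len(Q),np.median(Q,0) if len(Q) else 0); print(cv2.minAreaRect(Q[:,:2].astype(np.float32)))
st(); w=cam('wrist'); col(w,.042,50,80)
t=cam('top'); print(lid(t,'large_box',(235,168),30))
P,u,v=pts(t); hsv=cv2.cvtColor(t['img'],cv2.COLOR_RGB2HSV)[v,u]
k=(hsv[:,1]>150)&((hsv[:,0]<8)|(hsv[:,0]>172))&(abs(P[:,2]-.106)<.008)&(P[:,1]>0); Q=P[k]*1000; print(len(Q), cv2.minAreaRect(Q[:,:2].astype(np.float32)))
col(cam('wrist'),.042,50,80);save(w,'w3.png')"
```

```text
t 23.0 tcp [ 462.8 -256.5  208.6] yaw -58.12 tilt -1.0 F [ 0.   0.6 -0.7] w 1.001 gf 0.0 j [-0.55  0.12  2.08  0.    0.94  0.46]
2195 [ 467.43446969 -257.78345954   40.83804589]
((465.37213134765625, -258.67962646484375), (84.42566680908203, 47.75224304199219), 31.670148849487305)
seed miss large_box
{'c': (592.6, 162.5), 'short': 98.8, 'long': 131.7, 'yaw': 4.54, 'z': np.float64(56.2), 'n': 646}
701 ((589.2203369140625, 163.3536834716797), (63.788055419921875, 105.18423461914062), 5.344091892242432)
2205 [ 467.39985738 -257.66169544   40.84265494]
((465.1313781738281, -258.3450622558594), (84.78565979003906, 47.238037109375), 32.9692497253418)
```

View pics/w3.png

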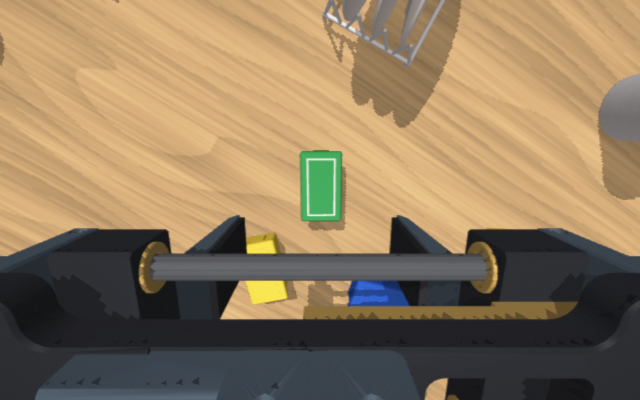

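The wrist view shows the green box at (321,187), square between the fingers, with the yellow and blue decoys outside the closing path. Gripping it.

play_rows(
  targets=[0.0012, -0.0017, -0.045, 0, 1, 0, 0, -0.045, 0, 1, 0, 0, -0.045, 0, 1, 0, 0, -0.04, 0, 1, 0, 0, -0.021, 0, 1, 0, 0, 0, 0, 1, 0, 0, 0, 0, -1, 0, 0, 0, 0, -1, 0, 0, 0, 0, -1, 0, 0, 0, 0, -1, 0, 0, 0, 0, -1, 0, 0, 0, 0, -1],
)

```text
clock: 24.35
tool_pos: [0.4644, -0.2593, 0.0135]
orientation: [0.962, 0.274, 0.0, 0.0]
ft_force: [-0.7, 0.3, 8.1]
gripper_width: 0.548
gripper_force: 30.0
```

```bash
python3 -c "
from h import *
st()"
```

```text
t 24.35 tcp [ 464.4 -259.3   13.5] yaw -58.2 tilt -1.0 F [-0.7  0.3  8.1] w 0.548 gf 29.988916218280792 j [-0.55  0.45  2.12  0.    0.57  0.46]
```

play_rows(
  targets=[0, 0, 0.01, 0, -1, 0, 0, 0.03, 0, -1, 0, 0, 0.05, 0, -1, 0, 0, 0.05, 0, -1, 0, 0, 0.05, 0, -1, 0, 0, 0.02, 0, -1],
)

```text
clock: 24.95
tool_pos: [0.4654, -0.2599, 0.2284]
orientation: [0.962, 0.274, 0.002, 0.002]
ft_force: [0.4, -1.7, -2.8]
gripper_width: 0.549
gripper_force: 30.0
```

play_rows(
  targets=[0.0116, 0.0384, 0, 0.1, -1, 0.0116, 0.0384, 0, 0.1, -1, 0.0116, 0.0384, 0, 0.1, -1, 0.0116, 0.0384, 0, 0.1, -1, 0.0116, 0.0384, 0, 0.1, -1, 0.0116, 0.0384, 0, 0.1, -1, 0.0116, 0.0384, 0, 0.1, -1, 0.0116, 0.0384, 0, 0.1, -1, 0.0116, 0.0384, 0, 0.1, -1, 0.0116, 0.0384, 0, 0.1, -1, 0.0116, 0.0384, 0, 0.1, -1, 0, 0, 0, 0, -1, 0, 0, 0, 0, -1, 0, 0, 0, 0, -1],
)

```text
clock: 26.35
tool_pos: [0.5912, 0.1626, 0.2231]
orientation: [0.677, 0.736, -0.0, -0.0]
ft_force: [0.2, -0.9, -2.4]
gripper_width: 0.547
gripper_force: 30.0
```

```bash
python3 -c "
from h import *
s=st(); w=cam('wrist'); P,u,v=pts(w); hsv=cv2.cvtColor(w['img'],cv2.COLOR_RGB2HSV)[v,u]; h=hsv[:,0].astype(int)
k=(hsv[:,1]>120)&(h>50)&(h<80); Q=P[k]*1000; m=np.median(Q[:,2]); print(m); Q=Q[abs(Q[:,2]-m)<6]
d=(Q[:,:2]-s['tool_pos'][:2]*1000); a=d@EX; b=d@EY; print('rel tcp ex',np.percentile(a,[.5,99.5]),'ey',np.percentile(b,[.5,99.5]))
k=(hsv[:,1]>150)&((h<8)|(h>172))&(abs(P[:,2]-.106)<.01); Q=P[k]*1000; d=Q[:,:2]-s['tool_pos'][:2]*1000; a=d@EX; b=d@EY; print('red',len(Q),np.percentile(a,[.5,99.5]),'ey',np.percentile(b,[.5,99.5]))
"
```

```text
t 26.35 tcp [591.2 162.6 223.1] yaw 4.76 tilt -1.0 F [ 0.2 -0.9 -2.4] w 0.547 gf 29.986948370933533 j [ 0.23  0.23  1.91 -0.    1.    0.15]
250.4240796816327
rel tcp ex [-25.13748536  23.65210935] ey [-26.85216792  43.85705093]
red 1617 [-30.56521137  32.85453719] ey [24.62570888 55.09507865]
```

play_rows(
  targets=[0.0013, 0.0003, -0.035, 0, -1, 0, 0, -0.03, 0, -1, 0, 0, -0.018, 0, -1, 0, 0, -0.009, 0, -1, 0, 0, -0.004, 0, -1, 0, 0, -0.002, 0, -1, 0, 0, 0, 0, -1, 0, 0, 0, 0, -1],
)

```text
clock: 27.2
tool_pos: [0.5935, 0.1636, 0.1259]
orientation: [0.677, 0.736, 0.0, 0.0]
ft_force: [-0.2, 0.2, -2.8]
gripper_width: 0.545
gripper_force: 30.0
```

```bash
python3 -c "
from h import *
st()"
```

```text
t 27.2 tcp [593.5 163.6 125.9] yaw 4.82 tilt -1.0 F [-0.2  0.2 -2.8] w 0.545 gf 29.987008273601532 j [ 0.23  0.37  1.95 -0.    0.83  0.15]
```

Contact is expected at TCP z ≈ 119.5.

play_rows(
  targets=[-0.0004, -0.0005, -0.0015, 0, -1, 0, 0, -0.0015, 0, -1, 0, 0, -0.001, 0, -1, 0, 0, -0.001, 0, -1, 0, 0, -0.0005, 0, -1, 0, 0, 0, 0, -1, 0, 0, 0, 0, -1],
)

```text
clock: 27.9
tool_pos: [0.5927, 0.1631, 0.1195]
orientation: [0.677, 0.736, 0.0, 0.0]
ft_force: [0.2, -0.2, -1.2]
gripper_width: 0.546
gripper_force: 30.0
```

play_rows(
  targets=[0, 0, -0.0005, 0, -1, 0, 0, 0, 0, -1],
)

```text
clock: 28.1
tool_pos: [0.5927, 0.1631, 0.1195]
orientation: [0.677, 0.736, -0.0, -0.0]
ft_force: [-3.5, -0.9, 6.7]
gripper_width: 0.549
gripper_force: 30.0
```

Contact made at 6.7 N, so I'll release and retreat.

play_rows(
  targets=[0, 0, 0, 0, 0.2, 0, 0, 0, 0, 0.8, 0, 0, 0, 0, 1, 0, 0, 0, 0, 1, 0, 0, 0, 0, 1, 0, 0, 0.01, 0, 1, 0, 0, 0.03, 0, 1, 0, 0, 0.05, 0, 1, 0, 0, 0.05, 0, 1, -0.01, -0.045, 0.02, 0, 1, -0.01, -0.045, 0, 0, 1, -0.01, -0.045, 0, 0, 1, -0.01, -0.045, 0, 0, 1, -0.01, -0.045, 0, 0, 1, -0.01, -0.045, 0, 0, 1, -0.01, -0.045, 0, 0, 1, 0, 0, 0, 0, 1, 0, 0, 0, 0, 1],
)

```text
clock: 29.9
tool_pos: [0.5225, -0.1524, 0.2796]
orientation: [0.677, 0.736, 0.0, 0.0]
ft_force: [-0.3, 0.6, -0.6]
gripper_width: 0.999
gripper_force: 0.0
```

```bash
python3 -c "
from h import *
st(); t=cam('top'); s=cam('scene')
for c in(t,s):
    P,u,v=pts(c); hsv=cv2.cvtColor(c['img'],cv2.COLOR_RGB2HSV)[v,u]; reg=(P[:,1]>.06)&(P[:,1]<.26)&(P[:,0]>.5)&(P[:,0]<.68)
    for z in(.148,.106,.056):
        Q=P[reg&(abs(P[:,2]-z)<.008)]*1000; print(z,len(Q),np.median(Q[:,2]),cv2.minAreaRect(Q[:,:2].astype(np.float32)))
P,u,v=pts(t)
for n,uv in(('mug',(204,227)),('tumbler',(174,172))):
    q=(P[:,2]>.07)&(abs(u-uv[0])<28)&(abs(v-uv[1])<28); Q=P[q]*1000; print(n,Q.min(0),Q.max(0))
a=cv2.resize(t['img'][110:260,150:350],(400,300));b=cv2.resize(s['img'][160:310,260:460],(400,300)); cv2.imwrite('pics/end.png',np.hstack([a,b])[:,:,::-1])"
```

```text
t 29.9 tcp [ 522.5 -152.4  279.6] yaw 4.7 tilt -1.0 F [-0.3  0.6 -0.6] w 0.999 gf 0.0 j [-0.33  0.05  2.    0.    1.08 -0.41]
0.148 687 148.3605453860502 ((590.2440185546875, 164.6732940673828), (50.4864616394043, 85.79814147949219), 4.626065731048584)
0.106 334 106.30900039042945 ((590.2417602539062, 164.3617401123047), (66.0691909790039, 107.84992980957031), 4.962289810180664)
0.056 626 56.500013580538976 ((592.8851318359375, 162.76473999023438), (99.17469024658203, 132.0454559326172), 4.957046985626221)
0.148 478 146.7925582351134 ((594.77685546875, 165.2699737548828), (52.436668395996094, 91.25051879882812), 5.263975620269775)
0.106 402 104.5445494496455 ((594.6717529296875, 166.1353302001953), (67.08375549316406, 109.7750244140625), 5.404642581939697)
0.056 646 54.717339757623755 ((596.6148681640625, 163.2021484375), (99.75402069091797, 136.30654907226562), 5.279813289642334)
mug [383.7207409  192.20968542  70.01043779] [472.12513762 269.4374512   88.99136079]
tumbler [544.72459854 279.11325675  70.18058851] [605.98526056 341.74403229  90.77428183]
```

View pics/end.png

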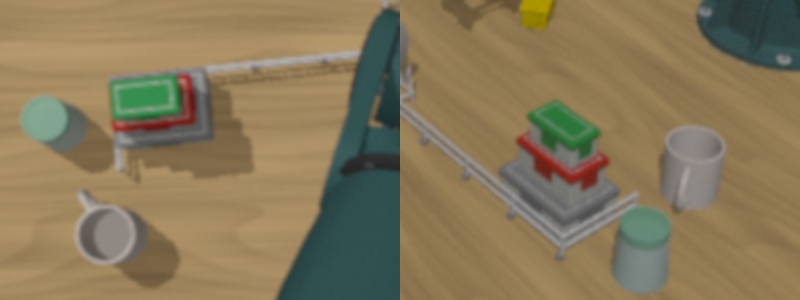

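The end picture shows the column square and upright in the corner. Both lids are within about 3 mm of centre, and the mug and tumbler haven't moved. Handing in.

```bash
python3 -c "
from cell import ticket
print(ticket.sign_off())"
```

```text
the job is handed in; nothing more can be done
None
```

I handed the job in at about 30 s: the large box is home in the corner, with the red and then the green box stacked upright on it (red about 3 mm off centre on the grey lid, green about 1 mm off on the red), and the mug, tumbler and plates were not touched. One finger push against the left rail reached 56 N at the wrist, under the 120 N wrist limit.

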